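# Pack the tipped pocket meter from the turntable

## Task

One pocket meter has fallen over on the free-spinning turntable: lift it off, leaving the other meters standing on the plate, stand it upright on the black mat and let go. Then take it again with the gripper pointing straight down, lift it off the mat and lower it, black head up and without dropping it, into the carton cell with the green floor, so that it stands on that floor. Do not knock over any other meter, and leave the mug and the tape roll alone.

Things in the scene. Friction and masses are not known exactly. Their poses are not given: they have to be found in the camera images.
- tipped: the pocket meter that has fallen over: a grey box-shaped handset 30 (x) x 40 (y) x 110 (z) mm, about 160 g, with a black head (the top 24 mm) under which runs a yellow band; green screen on its -x face. Origin: centre of the foot end; z runs along its length from foot to head, up when it stands. It starts lying on its back (screen up) on the turntable plate, its axis 15 mm above the plate.
- tipped_mid (a point): centre of that meter, 55 mm from its foot
- turntable: turntable: a fixed black foot carrying a white round plate 300 mm across and 10 mm thick that spins freely at the slightest push. Origin on the axis at counter level; the top of the plate is 30 mm above it.
- plate (a joint): angle of the turntable's plate (rad, counter-clockwise from above); turns without limit and almost without friction
- standing_a: another meter, same make and axes, standing upright on the plate; origin at the centre of its foot
- standing_b: another meter, same make and axes, standing upright on the plate; origin at the centre of its foot
- standing_c: another meter, same make and axes, standing upright on the plate; origin at the centre of its foot
- mat: black rubber mat, 130 x 130 x 4 mm, fixed to the counter; origin at the centre of its underside, its top 4 mm higher
- carton: open white carton fixed to the counter, outside 136 (x) x 68 (y) x 80 (z) mm, walls and floor 4 mm; a wall across its middle makes two cells of 62 (x) x 60 (y) mm, their centres 33 mm either side of the middle along its x. Origin: centre of the underside. Its brown lid hangs outward from the -y rim, rising to 125 mm above the counter.
- free_cell_floor (a point): centre of the top of the green pad (44 x 44 mm) on the floor of the empty cell, 6 mm above the counter, 74 mm below the carton's rim; which of the two cells it is varies
- packed: a meter, same make and axes, standing upright in the other cell of the carton; origin at the centre of its foot
- mug: blue mug, 80 mm wide, 95 mm high, with a handle; origin at the centre of its underside
- tape: yellow tape roll lying flat, 90 mm across, 24 mm high; origin at the centre of its underside

How it is judged:
On the way, in this order (a step that is already met when the one before it is completed fails the run):
1. the fallen meter is held clear above the turntable's plate (z of tipped_mid in the frame of turntable above 0.09 m and contact force between the fingers and tipped above 0.5 N and contact force between tipped and turntable below 0.01 N), for 0.1 s.
2. it stands upright on the mat, let go of (angle between tipped's own z axis and vertical below 0.1 rad and x of tipped in the frame of mat between -0.065 and 0.065 m and y of tipped in the frame of mat between -0.065 and 0.065 m and z of tipped in the frame of mat below 0.008 m and contact force between the fingers and tipped below 0.05 N), for 0.2 s.
3. it is taken again with the gripper pointing straight down (within 25 degrees) and lifted off the mat (angle between the grasp point's own z axis and vertical above 2.7 rad and contact force between the fingers and tipped above 0.5 N and z of tipped in the frame of mat above 0.02 m), for 0.1 s.
At the end, for the whole second after the job is handed in: the fallen meter stands head up (7 deg) on the green cell floor (foot within 5 mm of it, 22 mm of its centre), at rest; the three other meters stand upright (6 deg) on the plate, wherever it has turned; the packed meter stands on its own cell floor (7 deg) (angle between each of tipped, packed's own z axis and vertical below 0.12 rad and horizontal distance between tipped and free_cell_floor below 0.022 m and z of tipped in the frame of free_cell_floor below 0.005 m and linear speed of tipped below 0.02 m/s and angle between each of standing_a, standing_b, standing_c's own z axis and vertical below 0.1 rad and horizontal distance between each of standing_a, standing_b, standing_c and turntable below 0.15 m and z of each of standing_a, standing_b, standing_c in the frame of turntable above 0.025 m and z of packed in the frame of carton below 0.01 m); the robot touches nothing.
It fails at once if the meter is dropped (falls freely faster than 0.7 m/s) (linear speed of tipped above 0.7 m/s and contact force between the fingers and tipped below 0.05 N).
It fails at once if another meter is knocked over (tilts more than 25 degrees) (angle between any of standing_a, standing_b, standing_c, packed's own z axis and vertical above 0.44 rad).
It fails at once if the mug or the tape roll is moved more than 40 mm (distance of any of mug, tape from where it was at the start of the episode above 0.04 m).
It also fails if it takes over 54 s, if anything falls off the work surface, if the arm or the gripper's body presses on something with over 40 N, if the wrist force passes 120 N, or if a joint passes its speed limit or range.

## Robot

A 6-joint arm with a two-finger parallel gripper is mounted at the origin on the work surface. World frame = base frame: x ahead of the robot, y to its left, z up, the work surface at z = 0. Lengths are in m, angles in rad, forces in N, time in s.
With the tool pointing down it reaches from about 0.375 to 0.9 m from the base axis. Payload 3.1 kg.
Tool frame: the origin (TCP) lies midway between the tips of the shut fingers; the grasp point (between the pads) lies 19 mm behind it; z points along the fingers, y is the line along which they close (so a half turn about z gives the same grasp; the last joint's range is limited). The gripper opens to 87 mm and grips with 3 to 60 N. Pads are 19 mm wide; open, the fingers measure 117 mm over their backs; the gripper's body (75 mm by 190 mm) begins 51 mm behind the grasp point.
Start: joints at [1.119, 0.527, 1.433, -0, 1.181, -0.178], TCP at [0.169, 0.602, 0.223] pointing down, gripper open.
Joint ranges: [-3.08, 3.08], [-0.75, 2.2], [0.22, 2.44], [-1.43, 4.57], [0, 2.65], [-2.85, 2.85]. Speed limits (rad/s): [2.79, 2.79, 3.14, 3.14, 3.14, 3.14].

## Interface

Orientations are given as a unit quaternion [x, y, z, w].
In Python, from rig import robot gives the robot as it stands.
- The arm moves only by the shell command python3 -m jog 'ROWS' [FORCE]. ROWS is a JSON object of lists of equal length, an entry for each row: "dp": the shift along the tool's x, y, z in mm, a list of three; "delta_rot": the turn, a rotation vector about the tool's x, y, z in rad, a list of three; "gripper": the opening, from -1 (shut) to 1 (fully open). A call has 1 to 12 rows; each row is the pose to reach, as a shift and turn from the pose commanded when the call began, along the tool's axes at that moment; what a row does not reach only later rows make up. A row lasts 1/10 s, in which the tool goes at most 50 mm and 8.59 degrees, less where a joint would pass 70% of its speed; a pose out of reach is approached as far as the arm can. A call with a gripper value outside its range is refused whole. The fingers move at their own pace and stop on an object; FORCE is the grip in N (left out, the last holds). Time passes only in rows, so rows that repeat a pose let the fingers close. It gives the time, the measured TCP pose, the force, the opening and the grip force at its end, in the units of the state.
- robot.get_obs(): the state, without advancing time (a new reading comes with each control period).
- robot.camera(name): name is "scene" or "top" or "wrist"; returns the picture (400x640x3 uint8, red, green, blue); there is no depth.
- robot.camera_model(name): a dict with "fx", "fy", "cx", "cy" (pixels), "k1" (the pictures are not rectified: a ray, as slopes to the right and down, at radius r is drawn at 1 + k1 r^2 times it, then the intrinsics apply), "xyz" and "orientation" of the camera in the world; the wrist camera has in their place "T_tool_cam" (4x4, takes a point from camera to tool coordinates, whose origin is the TCP and whose axes are the flange's). Camera axes: x right, y down, z forward; pixel columns grow to the right and rows downward; lengths in m; the calibration is good to about 2 mm. A picture is of the moment at which its call begins: read the wrist's pose just before it. camera_model takes no time and is no camera call.
- robot.hand_in(): hands the job in; it is judged then, once.
Trained networks look in the newest picture that a camera, given by its name, has taken for a name from the list of things; names that differ only in an ending like _2 or _b are one class to them, and where a whole thing is asked for, a point or a joint stands for the part that bears it (a point fixed in the world has none). Each returns a list of dicts, best first, with "score" (0 to 1); they miss things now and then, are a little off and sometimes report something else, mostly with a low value. They report only what shows in the picture. A call takes as long as a camera call.
- robot.search_frame(name, camera): "rect" ([left, top, right, bottom] in pixels, round what is visible of it).
The state is a dict: "time": time; "q": joint angles; "joint_velocities": joint speeds; "joint_torque": joint torques, N m; "position": TCP position; "tool_rot": TCP orientation; "ft_force": force on the tool from outside, world axes, zero at the start; "moment": the same for the moment, N m; "grip_width": finger opening in m; "grip_force": force on a finger pad.
Only numpy, scipy, OpenCV 4.12 (cv2) and the standard library are available. Lean on these libraries where they do the work, as an engineer would, in place of code of your own. Each camera call takes 0.05 s, during which the arm holds its last target. There are 200 camera calls.

## Working session

There is one attempt and no reset: what is moved stays moved. The work goes in short steps, Python scripts to look and compute and a shell command to move; the robot and the scene stay as the last step left them, time stands still between calls to the robot, and variables do not carry over. Pictures are saved under pics/ and viewed, at most 10 in all, crops included, and the job is handed in when it is done.

```bash
ls; mkdir -p pics
python3 - <<'E'
from rig import robot
import cv2, numpy as np
for n in ("scene","top"):
    im=robot.camera(n); cv2.imwrite(f"pics/{n}0.png",im[:,:,::-1]); print(n,robot.camera_model(n))
    for k in ("tipped","carton","mat","turntable","mug","tape"):
        print(k,[(d["rect"],round(d["score"],2)) for d in robot.search_frame(k,n)][:6])
print(robot.camera_model("wrist")); o=robot.get_obs(); print(o["time"],o["position"],o["tool_rot"],o["ft_force"])
E
```

```text
pics
scene {'fx': 447.22204129873916, 'fy': 447.22204129873916, 'cx': 325.1431038807378, 'cy': 201.87102094230343, 'k1': -0.06012540130813966, 'xyz': array([ 1.20800347, -0.13060136,  1.01701179]), 'orientation': array([ 0.73806683,  0.61589156, -0.17066062, -0.21635596])}
tipped [([350.1, 152.0, 390.2, 185.6], 0.94)]
carton [([157.9, 158.7, 223.8, 222.7], 0.62)]
mat [([264.5, 158.9, 317.1, 208.3], 0.81)]
turntable [([335.7, 141.7, 447.6, 235.9], 0.79), ([259.4, 234.4, 294.8, 285.2], 0.66)]
mug [([259.4, 234.5, 295.7, 286.6], 0.64)]
tape [([319.2, 239.6, 354.4, 278.3], 0.91)]
top {'fx': 458.9317673570734, 'fy': 458.9317673570734, 'cx': 322.3523695281195, 'cy': 199.93609875080224, 'k1': 0.03916604184707913, 'xyz': array([ 0.38984949, -0.00396289,  1.17195959]), 'orientation': array([-0.70080483,  0.70467861, -0.07967379,  0.0771539 ])}
tipped [([242.7, 230.4, 289.0, 263.3], 0.82)]
carton [([429.0, 217.8, 498.2, 279.0], 0.63), ([325.0, 228.8, 387.3, 286.8], 0.31)]
mat [([324.7, 226.0, 385.5, 285.5], 0.93)]
turntable []
mug [([251.4, 164.9, 275.8, 195.5], 0.71), ([360.0, 131.6, 395.1, 179.4], 0.69)]
tape [([305.1, 139.6, 340.0, 174.4], 0.66)]
{'fx': 296.40529859222283, 'fy': 296.40529859222283, 'cx': 315.4795366042896, 'cy': 196.88318126400372, 'k1': -0.040751736251569796, 'T_tool_cam': array([[ 3.70812515e-04, -9.61393677e-01, -2.75176416e-01,
         7.38916539e-02],
       [ 9.99998244e-01,  8.61991039e-04, -1.66402659e-03,
         1.56849807e-04],
       [ 1.83698424e-03, -2.75175315e-01,  9.61392309e-01,
        -1.62343206e-01],
       [ 0.00000000e+00,  0.00000000e+00,  0.00000000e+00,
         1.00000000e+00]])}
0.7 [0.16894165 0.60173249 0.22260137] [1.36450099e-01 9.90646945e-01 3.34125113e-05 1.79287418e-05] [ 0.05681771 -0.01169917  0.49097416]
```

Run:
```python
import cv2
a=cv2.imread("pics/top0.png"); cv2.imwrite("pics/top0c.png",cv2.resize(a[120:310,190:510],(800,475),interpolation=cv2.INTER_CUBIC))
a=cv2.imread("pics/scene0.png"); cv2.imwrite("pics/scene0c.png",cv2.resize(a[120:300,140:460],(800,450),interpolation=cv2.INTER_CUBIC))
```

```text
(no output)
```

View pics/top0c.png

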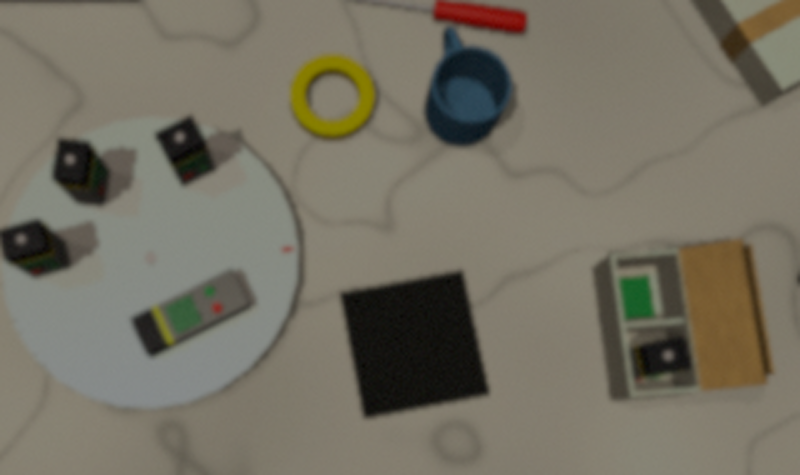

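View pics/scene0c.png

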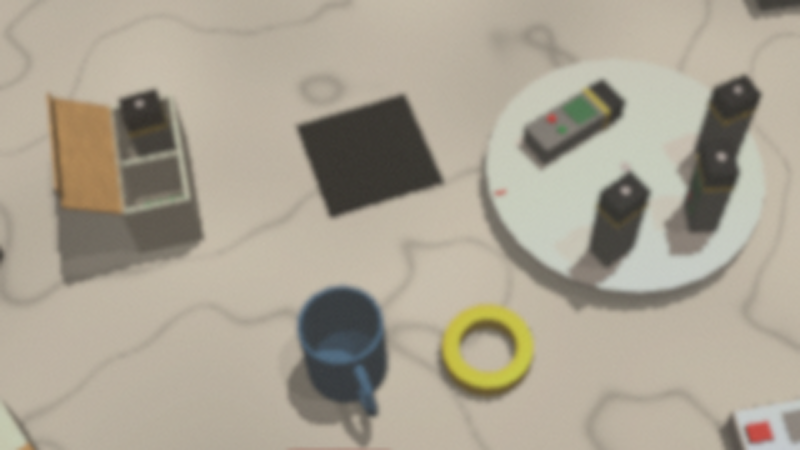

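The top crop (2.5x, offset 190,120) shows the fallen meter with its head at about (143,338) and its foot at about (248,285). The plate hub is at (151,258), the mat centre near (415,343), the green pad at (637,297) and the packed meter at (660,355). The standing meters are on the upper left of the plate, and the scene view agrees.

```bash
cat > h.py <<'E'
import numpy as np, cv2
from scipy.spatial.transform import Rotation as R
from rig import robot
def ray(m,uv,Rw,o):
    uv=np.array(uv,float).reshape(-1,2)
    K=np.array([[m["fx"],0,m["cx"]],[0,m["fy"],m["cy"]],[0,0,1]])
    p=cv2.undistortPoints(uv[:,None],K,np.array([m["k1"],0,0,0]))[:,0]
    return np.c_[p,np.ones(len(p))]@Rw.T
def pose(name,obs=None):
    m=robot.camera_model(name)
    if name=="wrist":
        T=np.eye(4);T[:3,:3]=R.from_quat(obs["tool_rot"]).as_matrix();T[:3,3]=obs["position"];T=T@m["T_tool_cam"]
        return m,T[:3,:3],T[:3,3]
    return m,R.from_quat(m["orientation"]).as_matrix(),np.array(m["xyz"])
def px2w(name,uv,z,obs=None):
    m,Rw,o=pose(name,obs); d=ray(m,uv,Rw,o); return o+d*((z-o[2])/d[:,2])[:,None]
def w2px(name,P,obs=None):
    m,Rw,o=pose(name,obs); P=np.array(P,float).reshape(-1,3)
    K=np.array([[m["fx"],0,m["cx"]],[0,m["fy"],m["cy"]],[0,0,1]])
    rv=cv2.Rodrigues(Rw.T)[0]; return cv2.projectPoints(P,rv,-Rw.T@o,K,np.array([m["k1"],0,0,0]))[0][:,0]
E
python3 - <<'E'
from h import *
np.set_printoptions(precision=4,suppress=True)
f=lambda L:np.array(L,float)/2.5+[190,120]
g=lambda L:np.array(L,float)/2.5+[140,120]
def s(n,top,sc,z):
    a=px2w("top",f(top),z);print(n,"top",a[:,:2].tolist() if 0 else a[:,:2].round(4).tolist(),"mean",a.mean(0)[:2])
    if sc: b=px2w("scene",g(sc),z);print("   scene",b[:,:2].round(4).tolist(),"mean",b.mean(0)[:2])
s("tipped",[(132,320),(152,356),(256,300),(240,270)],[(600,80),(625,103),(545,155),(524,136)],.06)
s("mat",[(342,293),(463,271),(488,393),(366,416)],[(297,126),(405,94),(443,184),(331,217)],.004)
s("plate",[(151,258)],[(627,168)],.03)
s("plate edge",[(0,258),(302,258),(151,117),(151,408)],None,.03)
s("rim",[(611,252),(680,245),(697,392),(629,398)],[(124,213),(188,200),(174,98)],.08)
s("pad",[(637,297)],None,.006)
s("packedtop",[(660,355)],[(143,106)],.11)
s("heads",[(180,136),(70,160),(26,240)],[(627,190),(721,157),(737,90)],.14)
E
```

```text
tipped top [[0.5228, 0.1846], [0.488, 0.1643], [0.5415, 0.0648], [0.5711, 0.0807]] mean [0.5309 0.1236]
   scene [[0.4917, 0.169], [0.5267, 0.1878], [0.578, 0.0878], [0.5506, 0.0714]] mean [0.5367 0.129 ]
mat top [[0.5559, -0.0198], [0.578, -0.1444], [0.4541, -0.1655], [0.432, -0.0427]] mean [ 0.505  -0.0931]
   scene [[0.4548, -0.1636], [0.4313, -0.0379], [0.5592, -0.0165], [0.5796, -0.1407]] mean [ 0.5062 -0.0897]
plate top [[0.5888, 0.1727]] mean [0.5888 0.1727]
   scene [[0.5898, 0.1773]] mean [0.5898 0.1773]
plate edge top [[0.5897, 0.324], [0.5879, 0.0207], [0.7368, 0.177], [0.4402, 0.1683]] mean [0.5886 0.1725]
rim top [[0.5836, -0.2784], [0.5902, -0.3451], [0.4503, -0.3504], [0.4449, -0.2866]] mean [ 0.5173 -0.3151]
   scene [[0.5867, -0.3401], [0.5825, -0.277], [0.4524, -0.2848]] mean [ 0.5405 -0.3007]
pad top [[0.5501, -0.3206]] mean [ 0.5501 -0.3206]
packedtop top [[0.4822, -0.3098]] mean [ 0.4822 -0.3098]
   scene [[0.4813, -0.3114]] mean [ 0.4813 -0.3114]
heads top [[0.6848, 0.132], [0.6621, 0.2332], [0.5869, 0.2698]] mean [0.6446 0.2117]
   scene [[0.6828, 0.1366], [0.6621, 0.2355], [0.587, 0.2762]] mean [0.6439 0.2161]
```

```bash
cat >> h.py <<'E'
def Rdown(az,tilt=0):
    "tool x towards azimuth az (deg) & down; then tilt deg about tool y (positive: fingers swing towards +x tool... see z)"
    a=np.radians(az); x=np.array([np.cos(a),np.sin(a),0]); z=np.array([0,0,-1.]); y=np.cross(z,x)
    return R.from_matrix(np.c_[x,y,z])*R.from_rotvec([0,np.radians(tilt),0])
def go(p,Rt,grasp=False,base=None):
    "print dp(mm), rotvec from current pose to TCP pose; p is grasp point if grasp"
    o=robot.get_obs(); R0=R.from_quat(o["tool_rot"]); p=np.array(p,float)
    if grasp: p=p+Rt.apply([0,0,.019])
    print("t",round(o["time"],2),"pos",o["position"].round(4),"q",np.array(o["q"]).round(3).tolist())
    print("dp",(R0.inv().apply(p-o["position"])*1000).round(1).tolist(),"rot",(R0.inv()*Rt).as_rotvec().round(4).tolist())
E
python3 - <<'E'
from h import *
go([.526,.1415,.25],Rdown(116.7))
E
```

```text
t 0.7 pos [0.1689 0.6017 0.2226] q [1.119, 0.527, 1.433, -0.0, 1.181, -0.178]
dp [-468.2, -346.6, -27.4] rot [0.0001, -0.0, 0.831]
```

```bash
python3 -m jog '{"dp":[[-39,-29,-27],[-78,-58,-27],[-117,-87,-27],[-156,-116,-27],[-195,-144,-27],[-234,-173,-27],[-273,-202,-27],[-312,-231,-27],[-351,-260,-27],[-390,-289,-27],[-429,-318,-27],[-468,-347,-27]],"delta_rot":[[0,0,0.07],[0,0,0.14],[0,0,0.21],[0,0,0.28],[0,0,0.35],[0,0,0.42],[0,0,0.49],[0,0,0.56],[0,0,0.63],[0,0,0.7],[0,0,0.77],[0,0,0.831]],"gripper":[1,1,1,1,1,1,1,1,1,1,1,1]}'
python3 - <<'E'
from h import *
o=robot.get_obs(); im=robot.camera("wrist"); cv2.imwrite("pics/w1.png",im[:,:,::-1]); np.save("o1.npy",o,allow_pickle=True)
go([.526,.1415,.25],Rdown(116.7))
E
```

```text
time: 1.9
position: [0.5268, 0.1393, 0.2498]
tool_rot: [0.526, 0.85, 0.0, 0.0]
ft_force: [0.7, 0.5, 0.7]
grip_width: 0.087
grip_force: 0.0
t 1.95 pos [0.5332 0.1331 0.2501] q [0.044, 0.39, 1.596, -0.006, 1.148, -0.41]
dp [10.7, -2.8, 0.0] rot [0.005, 0.0082, -0.0089]
```

View pics/w1.png

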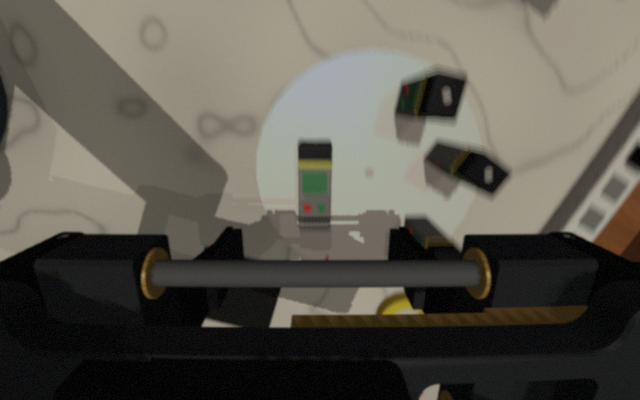

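The wrist picture shows the fallen meter squarely aligned: cols 298–331, head end at row 140 and foot near row 225. I'll check the position numerically and descend.

Run:
```python
from h import *
o=np.load("o1.npy",allow_pickle=True).item()
print(px2w("wrist",[(299,159),(331,159),(298,222),(331,222),(372,172)],.06,o).round(4))
print(o["position"],o["tool_rot"])
h=np.array([np.cos(np.radians(116.7)),np.sin(np.radians(116.7)),0]); 
mid=np.array([.5338,.1263,.045]); print(w2px("wrist",[mid+.055*h+[0,0,.015],mid+.031*h+[0,0,.015],mid-.055*h+[0,0,.015]],o))
go([.526,.1415,.110],Rdown(116.7))
```

```text
[[0.5011 0.1491 0.06  ]
 [0.5352 0.1662 0.06  ]
 [0.5347 0.0763 0.06  ]
 [0.5721 0.095  0.06  ]
 [0.5868 0.1744 0.06  ]]
[0.52677608 0.139295   0.24982773] [5.26021099e-01 8.50471445e-01 2.75629811e-04 2.18389257e-04]
[[314.87499537 142.08539607]
 [314.93898871 162.33919933]
 [315.15154594 229.24283299]]
t 1.95 pos [0.5332 0.1331 0.2501] q [0.044, 0.39, 1.596, -0.006, 1.148, -0.41]
dp [11.8, -3.5, 140.0] rot [0.005, 0.0082, -0.0089]
```

```bash
python3 -m jog '{"dp":[[0,0,20],[0,0,45],[0,0,70],[0,0,95],[0,0,115],[0,0,130],[0,0,140],[0,0,140]],"delta_rot":[[0,0,0],[0,0,0],[0,0,0],[0,0,0],[0,0,0],[0,0,0],[0,0,0],[0,0,0]],"gripper":[1,1,1,1,1,1,1,1]}'
python3 - <<'E'
from h import *
o=robot.get_obs(); im=robot.camera("wrist"); cv2.imwrite("pics/w2.png",im[:,:,::-1]); np.save("o1.npy",o,allow_pickle=True)
go([.526,.1415,.035],Rdown(116.7))
E
```

```text
time: 2.75
position: [0.5248, 0.1412, 0.1084]
tool_rot: [0.525, 0.851, -0.001, -0.001]
ft_force: [-0.1, -0.2, 0.2]
grip_width: 0.0869
grip_force: 0.0
t 2.8 pos [0.5255 0.1412 0.1093] q [0.057, 0.583, 1.737, -0.0, 0.823, -0.409]
dp [0.0, 0.6, 74.3] rot [-0.0007, -0.0003, 0.0003]
```

View pics/w2.png

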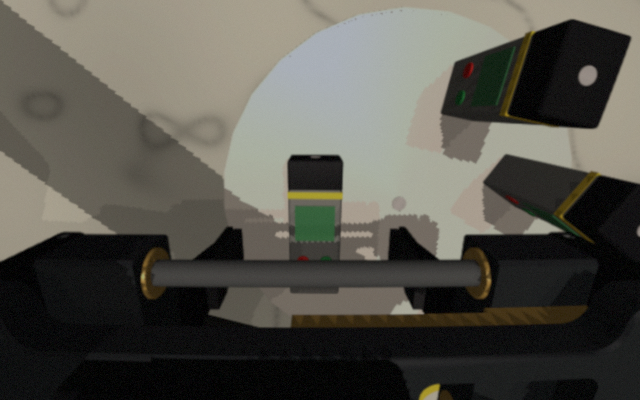

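The meter sits centred between the fingers (cols 288–342, band at row 195), and the standing meters are outside the gripper's footprint. I'll descend and close.

```bash
python3 -m jog '{"dp":[[0,0,15],[0,0,30],[0,0,45],[0,0,58],[0,0,68],[0,0,74],[0,0,74],[0,0,74]],"delta_rot":[[0,0,0],[0,0,0],[0,0,0],[0,0,0],[0,0,0],[0,0,0],[0,0,0],[0,0,0]],"gripper":[1,1,1,1,1,1,1,1]}' && python3 -m jog '{"dp":[[0,0,0],[0,0,0],[0,0,0],[0,0,0],[0,0,0],[0,0,0],[0,0,0],[0,0,0]],"delta_rot":[[0,0,0],[0,0,0],[0,0,0],[0,0,0],[0,0,0],[0,0,0],[0,0,0],[0,0,0]],"gripper":[0.3,0,-0.2,-1,-1,-1,-1,-1]}' 30
```

```text
time: 3.6
position: [0.526, 0.1411, 0.0358]
tool_rot: [0.525, 0.851, 0.0, 0.0]
ft_force: [0.5, -0.3, -0.2]
grip_width: 0.0873
grip_force: 0.0
time: 4.4
position: [0.5254, 0.141, 0.0355]
tool_rot: [0.525, 0.851, -0.0, -0.0]
ft_force: [-0.8, -0.5, 1.6]
grip_width: 0.0397
grip_force: 29.9
```

```bash
python3 -m jog '{"dp":[[0,0,-8],[0,0,-20],[0,0,-40],[0,0,-65],[0,0,-90],[0,0,-115],[0,0,-140],[0,0,-165],[0,0,-185],[0,0,-200],[0,0,-205],[0,0,-205]],"delta_rot":[[0,0,0],[0,0,0],[0,0,0],[0,0,0],[0,0,0],[0,0,0],[0,0,0],[0,0,0],[0,0,0],[0,0,0],[0,0,0],[0,0,0]],"gripper":[-1,-1,-1,-1,-1,-1,-1,-1,-1,-1,-1,-1]}'
python3 - <<'E'
from h import *
# above mat, tool x pointing outward
go([.43,-.08,.26],Rdown(-10))
E
```

```text
time: 5.6
position: [0.5259, 0.1412, 0.2418]
tool_rot: [0.525, 0.851, 0.001, 0.001]
ft_force: [-0.9, 0.0, -1.6]
grip_width: 0.0398
grip_force: 29.9
t 5.6 pos [0.5259 0.1412 0.2418] q [0.057, 0.395, 1.615, 0.0, 1.13, -0.409]
dp [-154.5, -185.1, -18.5] rot [0.0023, -0.0019, 2.2114]
```

Run:
```python
from h import *
go([.521,-.086,.18],Rdown(20))
```

```text
t 5.6 pos [0.5259 0.1412 0.2418] q [0.057, 0.395, 1.615, 0.0, 1.13, -0.409]
dp [-200.6, -106.6, 61.7] rot [0.0024, -0.0011, 1.6878]
```

```bash
python3 -m jog '{"dp":[[-8,-4,0],[-22,-12,0],[-40,-21,0],[-60,-32,0],[-80,-43,4],[-100,-54,10],[-120,-65,18],[-140,-76,27],[-160,-86,36],[-178,-95,46],[-192,-102,55],[-201,-107,62]],"delta_rot":[[0,0,0.14],[0,0,0.28],[0,0,0.42],[0,0,0.56],[0,0,0.7],[0,0,0.84],[0,0,0.98],[0,0,1.12],[0,0,1.26],[0,0,1.4],[0,0,1.55],[0,0,1.69]],"gripper":[-1,-1,-1,-1,-1,-1,-1,-1,-1,-1,-1,-1]}'
python3 - <<'E'
from h import *
robot.camera("top"); robot.camera("scene")
go([.521,-.086,.0105],Rdown(20))
E
```

```text
time: 6.8
position: [0.5195, -0.0875, 0.1769]
tool_rot: [0.986, 0.169, -0.001, -0.001]
ft_force: [-0.1, 0.6, -0.8]
grip_width: 0.0397
grip_force: 29.9
t 6.9 pos [ 0.5192 -0.0874  0.1767] q [-0.379, 0.46, 1.724, -0.0, 0.961, 0.847]
dp [2.7, -0.3, 166.2] rot [-0.0024, 0.0031, -0.0041]
```

```bash
python3 -m jog '{"dp":[[0,0,12],[0,0,32],[0,0,54],[0,0,76],[0,0,98],[0,0,118],[0,0,134],[0,0,146],[0,0,154],[0,0,159],[0,0,162],[0,0,162]],"delta_rot":[[0,0,0],[0,0,0],[0,0,0],[0,0,0],[0,0,0],[0,0,0],[0,0,0],[0,0,0],[0,0,0],[0,0,0],[0,0,0],[0,0,0]],"gripper":[-1,-1,-1,-1,-1,-1,-1,-1,-1,-1,-1,-1]}'; python3 -m jog '{"dp":[[0,0,2],[0,0,4],[0,0,6],[0,0,6]],"delta_rot":[[0,0,0],[0,0,0],[0,0,0],[0,0,0]],"gripper":[-1,-1,-1,-1]}'
```

```text
time: 8.1
position: [0.5206, -0.0866, 0.0166]
tool_rot: [0.985, 0.173, 0.0, 0.0]
ft_force: [-0.3, 0.6, -1.4]
grip_width: 0.04
grip_force: 29.9
time: 8.5
position: [0.5203, -0.0866, 0.0104]
tool_rot: [0.985, 0.173, -0.0, -0.0]
ft_force: [-0.1, -0.6, -1.2]
grip_width: 0.04
grip_force: 29.9
```

```bash
python3 -m jog '{"dp":[[0,0,1],[0,0,1],[0,0,1],[0,0,1],[0,0,1],[0,0,1],[0,0,-10],[0,0,-30],[0,0,-50],[0,0,-70],[0,0,-80],[0,0,-80]],"delta_rot":[[0,0,0],[0,0,0],[0,0,0],[0,0,0],[0,0,0],[0,0,0],[0,0,0],[0,0,0],[0,0,0],[0,0,0],[0,0,0],[0,0,0]],"gripper":[-1,-1,0.3,1,1,1,1,1,1,1,1,1]}'
python3 - <<'E'
from h import *
for n in ("top","scene"):
    im=robot.camera(n); cv2.imwrite(f"pics/{n}1.png",im[:,:,::-1])
    print(n,robot.search_frame("tipped",n))
o=robot.get_obs(); im=robot.camera("wrist"); cv2.imwrite("pics/w3.png",im[:,:,::-1]); np.save("o3.npy",o,allow_pickle=True)
Rt=Rdown(20,-40); print(Rt.as_matrix()[:,2])
go([.5205,-.0865,.029+.06],Rt,True)
E
```

```text
time: 9.7
position: [0.5215, -0.0869, 0.0923]
tool_rot: [0.985, 0.173, 0.002, 0.001]
ft_force: [-0.3, -0.9, -0.5]
grip_width: 0.0868
grip_force: 0.0
top [{'rect': [192.8, 206.3, 221.1, 231.1], 'score': 0.27}]
scene [{'rect': [274.5, 160.0, 302.6, 199.4], 'score': 0.78}]
[-0.60402277 -0.21984631 -0.76604444]
t 9.95 pos [ 0.5197 -0.0863  0.0896] q [-0.377, 0.6, 1.791, -0.0, 0.752, 0.847]
dp [-11.5, 0.5, 15.2] rot [-0.0021, -0.6966, -0.0018]
```

View pics/w3.png

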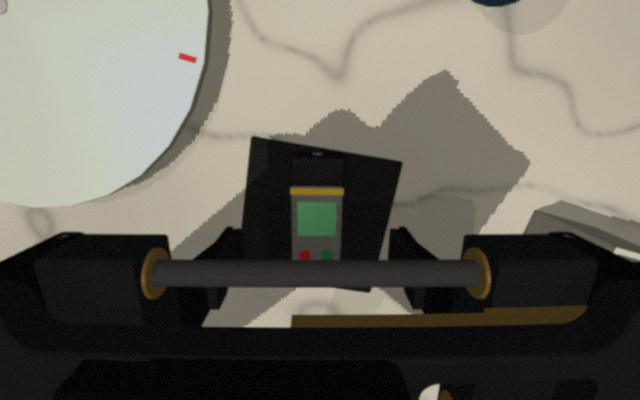

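The wrist view shows the meter lying flat on the mat, screen up, cols 291–343, centred under the gripper. I'll tilt the gripper now for the second grasp.

```bash
python3 -m jog '{"dp":[[-2,0,2],[-4,0,5],[-6,0,8],[-8,0,11],[-10,0,13],[-12,0,15],[-12,0,15],[-12,0,15]],"delta_rot":[[0,-0.12,0],[0,-0.24,0],[0,-0.36,0],[0,-0.48,0],[0,-0.6,0],[0,-0.7,0],[0,-0.7,0],[0,-0.7,0]],"gripper":[1,1,1,1,1,1,1,1]}'
python3 - <<'E'
from h import *
Rt=Rdown(20,-40)
go([.5205,-.0865,.0295],Rt,True)
E
```

```text
time: 10.75
position: [0.5085, -0.0903, 0.0743]
tool_rot: [0.925, 0.163, -0.338, 0.059]
ft_force: [-0.3, -0.5, -0.1]
grip_width: 0.0868
grip_force: 0.0
t 10.75 pos [ 0.5085 -0.0903  0.0743] q [-0.195, 0.888, 1.374, -0.339, 1.51, 1.16]
dp [38.6, 0.6, 45.1] rot [-0.0023, 0.0026, -0.0004]
```

```bash
python3 -m jog '{"dp":[[8,0,9],[16,0,18],[24,0,27],[31,0,36],[36,0,42],[38,0,45],[38,0,45],[38,0,45]],"delta_rot":[[0,0,0],[0,0,0],[0,0,0],[0,0,0],[0,0,0],[0,0,0],[0,0,0],[0,0,0]],"gripper":[1,1,1,1,1,1,1,1]}'; python3 -m jog '{"dp":[[0,0,0],[0,0,0],[0,0,0],[0,0,0],[0,0,0],[0,0,0],[0,0,0],[0,0,0]],"delta_rot":[[0,0,0],[0,0,0],[0,0,0],[0,0,0],[0,0,0],[0,0,0],[0,0,0],[0,0,0]],"gripper":[0.3,0,-0.1,-1,-1,-1,-1,-1]}' 35
```

```text
time: 11.55
position: [0.5094, -0.0907, 0.0168]
tool_rot: [0.925, 0.162, -0.338, 0.059]
ft_force: [-0.6, 0.0, -0.8]
grip_width: 0.0872
grip_force: 0.0
time: 12.35
position: [0.5092, -0.0906, 0.0167]
tool_rot: [0.925, 0.162, -0.338, 0.059]
ft_force: [0.6, 0.5, -0.5]
grip_width: 0.0397
grip_force: 34.9
```

```bash
python3 -m jog '{"dp":[[-5,0,-6],[-16,0,-19],[-30,0,-36],[-46,0,-54],[-62,0,-73],[-78,0,-92],[-94,0,-111],[-106,0,-126],[-115,0,-137],[-120,0,-143],[-122,0,-145],[-122,0,-145]],"delta_rot":[[0,0,0],[0,0,0],[0,0,0],[0,0,0],[0,0.1,0],[0,0.2,0],[0,0.3,0],[0,0.4,0],[0,0.5,0],[0,0.6,0],[0,0.7,0],[0,0.7,0]],"gripper":[-1,-1,-1,-1,-1,-1,-1,-1,-1,-1,-1,-1]}'
python3 - <<'E'
from h import *
go([.505,-.09,.25],Rdown(101.5),True)
go([.505,-.09,.25],Rdown(183),True)
E
```

```text
time: 13.55
position: [0.5066, -0.0907, 0.2082]
tool_rot: [0.985, 0.172, -0.0, 0.0]
ft_force: [0.2, 0.3, -1.6]
grip_width: 0.0401
grip_force: 34.9
t 13.55 pos [ 0.5066 -0.0907  0.2082] q [-0.394, 0.399, 1.723, -0.0, 1.02, 0.832]
dp [-1.2, -1.2, -22.8] rot [0.0001, 0.0003, -1.4266]
t 13.55 pos [ 0.5066 -0.0907  0.2082] q [-0.394, 0.399, 1.723, -0.0, 1.02, 0.832]
dp [-1.2, -1.2, -22.8] rot [-0.0001, 0.0004, -2.8491]
```

```bash
python3 -m jog '{"dp":[[0,0,-4],[0,0,-10],[0,0,-18],[0,0,-25],[0,0,-32],[0,0,-40],[0,0,-40],[0,0,-40],[0,0,-40],[0,0,-40],[0,0,-40],[0,0,-40]],"delta_rot":[[0,0,-0.1],[0,0,-0.22],[0,0,-0.34],[0,0,-0.46],[0,0,-0.58],[0,0,-0.7],[0,0,-0.82],[0,0,-0.94],[0,0,-1.06],[0,0,-1.18],[0,0,-1.3],[0,0,-1.42]],"gripper":[-1,-1,-1,-1,-1,-1,-1,-1,-1,-1,-1,-1]}' && python3 -m jog '{"dp":[[0,0,0],[0,0,0],[0,0,0],[0,0,0],[0,0,0],[0,0,0],[0,0,0],[0,0,0],[0,0,0],[0,0,0],[0,0,0],[0,0,0]],"delta_rot":[[0,0,-0.12],[0,0,-0.24],[0,0,-0.36],[0,0,-0.48],[0,0,-0.6],[0,0,-0.72],[0,0,-0.84],[0,0,-0.96],[0,0,-1.08],[0,0,-1.2],[0,0,-1.32],[0,0,-1.43]],"gripper":[-1,-1,-1,-1,-1,-1,-1,-1,-1,-1,-1,-1]}'
python3 - <<'E'
from h import *
Rt=Rdown(183,50); print(Rt.as_matrix().round(2))
go([.490,-.085,.20],Rt,True)
E
```

```text
time: 14.75
position: [0.5094, -0.0903, 0.2463]
tool_rot: [0.632, 0.775, -0.001, -0.001]
ft_force: [0.0, -1.0, -2.3]
grip_width: 0.0394
grip_force: 34.9
time: 15.95
position: [0.5094, -0.0903, 0.2463]
tool_rot: [-0.03, 1.0, -0.0, -0.001]
ft_force: [-0.3, 0.4, -1.4]
grip_width: 0.0398
grip_force: 34.9
[[-0.64 -0.05 -0.76]
 [-0.03  1.   -0.04]
 [ 0.77  0.   -0.64]]
t 15.95 pos [ 0.5094 -0.0903  0.2463] q [-0.391, 0.354, 1.67, -0.002, 1.12, -2.021]
dp [33.4, 6.6, 58.6] rot [-0.0039, 0.8701, 0.0074]
```

```bash
python3 -m jog '{"dp":[[2,0,8],[4,0,17],[5,0,26],[6,0,35],[7,0,44],[8,0,52],[8,0,58],[8,0,58],[8,0,58]],"delta_rot":[[0,0.12,0],[0,0.25,0],[0,0.38,0],[0,0.51,0],[0,0.64,0],[0,0.77,0],[0,0.87,0],[0,0.87,0],[0,0.87,0]],"gripper":[-1,-1,-1,-1,-1,-1,-1,-1,-1]}'
python3 - <<'E'
from h import *
im=robot.camera("scene"); cv2.imwrite("pics/scene2.png",im[100:300,150:450,::-1].repeat(2,0).repeat(2,1))
Rt=Rdown(183,50)
go([.515,-.09,.004+.072+.015],Rt,True)
E
```

```text
time: 16.85
position: [0.5016, -0.0907, 0.1876]
tool_rot: [-0.025, 0.906, -0.012, -0.421]
ft_force: [-0.5, 0.2, -1.7]
grip_width: 0.0397
grip_force: 34.9
t 16.9 pos [ 0.5016 -0.0909  0.1888] q [-0.256, 0.835, 1.218, -0.253, 1.922, -1.864]
dp [-83.3, 0.3, 71.9] rot [-0.0032, 0.004, 0.0012]
```

View pics/scene2.png

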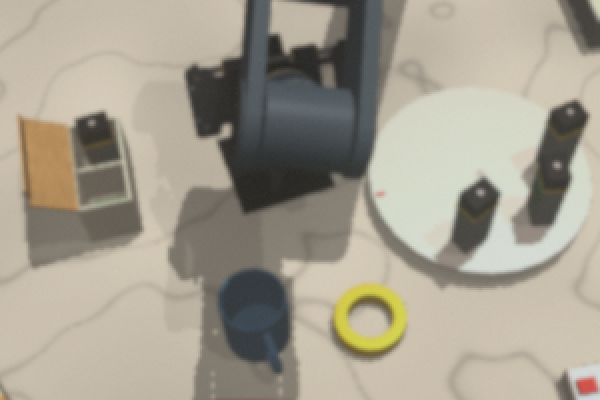

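The scene picture shows the arm over the mat hiding the meter. The three standing meters, packed meter, mug and tape are undisturbed.

```bash
python3 -m jog '{"dp":[[-8,0,7],[-20,0,17],[-33,0,28],[-46,0,40],[-59,0,51],[-70,0,61],[-79,0,68],[-83,0,72],[-83,0,72]],"delta_rot":[[0,0,0],[0,0,0],[0,0,0],[0,0,0],[0,0,0],[0,0,0],[0,0,0],[0,0,0],[0,0,0]],"gripper":[-1,-1,-1,-1,-1,-1,-1,-1,-1]}'; python3 -m jog '{"dp":[[-2,0,2],[-4,0,3],[-5,0,5],[-7,0,6],[-8,0,6],[-8,0,6]],"delta_rot":[[0,0,0],[0,0,0],[0,0,0],[0,0,0],[0,0,0],[0,0,0]],"gripper":[-1,-1,-1,-1,-1,-1]}'
python3 - <<'E'
from h import *
go([.515,-.09,.004+.072],Rdown(183,50),True)
for n in("wrist","top","scene"): robot.camera(n); print(n,robot.search_frame("tipped",n))
E
```

```text
time: 17.8
position: [0.4994, -0.091, 0.0774]
tool_rot: [-0.025, 0.906, -0.011, -0.422]
ft_force: [-0.7, -0.4, -1.1]
grip_width: 0.0398
grip_force: 34.9
time: 18.4
position: [0.5005, -0.0911, 0.0683]
tool_rot: [-0.025, 0.907, -0.012, -0.421]
ft_force: [-0.7, -1.1, -0.9]
grip_width: 0.0399
grip_force: 34.9
t 18.4 pos [ 0.5005 -0.0911  0.0683] q [-0.257, 0.99, 1.246, -0.241, 1.746, -1.819]
dp [-3.4, 0.3, 2.9] rot [-0.0022, 0.0027, 0.0018]
wrist []
top [{'rect': [347.5, 257.4, 362.8, 260.4], 'score': 0.64}, {'rect': [192.9, 190.3, 304.8, 278.1], 'score': 0.35}]
scene [{'rect': [287.2, 150.4, 296.4, 164.2], 'score': 0.49}]
```

```bash
python3 -m jog '{"dp":[[-1,0,1],[-2,0,2],[-3,0,2],[-3,0,2]],"delta_rot":[[0,0,0],[0,0,0],[0,0,0],[0,0,0]],"gripper":[-1,-1,-1,-1]}';python3 -m jog '{"dp":[[-0.8,0,0.6],[-0.8,0,0.6],[-0.8,0,0.6]],"delta_rot":[[0,0,0],[0,0,0],[0,0,0]],"gripper":[-1,-1,-1]}'
python3 - <<'E'
from h import *
o=robot.get_obs(); im=robot.camera("wrist"); cv2.imwrite("pics/w4.png",im[:,:,::-1]); print(o["position"],o["ft_force"])
E
```

```text
time: 19.1
position: [0.5008, -0.091, 0.0645]
tool_rot: [-0.025, 0.906, -0.012, -0.421]
ft_force: [-0.3, 0.1, -2.1]
grip_width: 0.0398
grip_force: 34.9
time: 19.4
position: [0.5008, -0.091, 0.0637]
tool_rot: [-0.025, 0.907, -0.012, -0.421]
ft_force: [-0.3, 0.2, -1.3]
grip_width: 0.0398
grip_force: 34.9
[ 0.50081483 -0.09103073  0.06369488] [-0.34786417  0.18938783 -1.31625806]
```

View pics/w4.png

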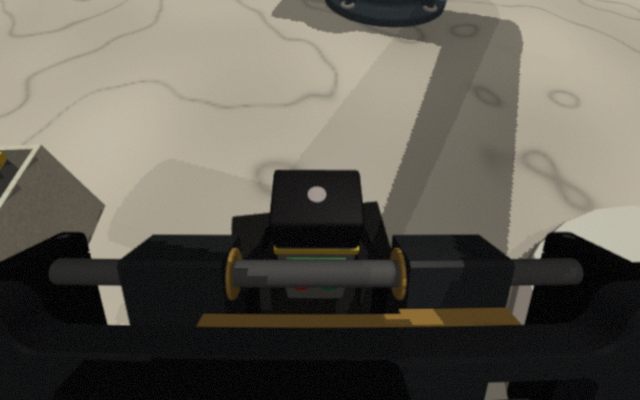

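The wrist view shows the meter's black head upright in the fingers (top hole at (316,194)) over the mat. I'll creep down until it touches.

```bash
python3 -m jog '{"dp":[[-0.8,0,0.6],[-0.8,0,0.6],[-1.6,0,1.3],[-1.6,0,1.3]],"delta_rot":[[0,0,0],[0,0,0],[0,0,0],[0,0,0]],"gripper":[-1,-1,-1,-1]}';python3 -m jog '{"dp":[[-0.8,0,0.6],[-0.8,0,0.6],[-0.8,0,0.6]],"delta_rot":[[0,0,0],[0,0,0],[0,0,0]],"gripper":[-1,-1,-1]}'; python3 -m jog '{"dp":[[-0.8,0,0.6],[-0.8,0,0.6],[-0.8,0,0.6]],"delta_rot":[[0,0,0],[0,0,0],[0,0,0]],"gripper":[-1,-1,-1]}'
```

```text
time: 19.85
position: [0.5008, -0.091, 0.0615]
tool_rot: [-0.025, 0.906, -0.012, -0.421]
ft_force: [-1.3, -0.6, -0.6]
grip_width: 0.0395
grip_force: 34.9
time: 20.15
position: [0.5009, -0.091, 0.0606]
tool_rot: [-0.025, 0.907, -0.012, -0.421]
ft_force: [-0.2, -0.2, -1.1]
grip_width: 0.0403
grip_force: 34.9
time: 20.45
position: [0.501, -0.0911, 0.0596]
tool_rot: [-0.025, 0.907, -0.012, -0.421]
ft_force: [-0.1, -0.0, -0.3]
grip_width: 0.0399
grip_force: 34.9
```

```bash
python3 -m jog '{"dp":[[-0.8,0,0.6],[-0.8,0,0.6],[-0.8,0,0.6]],"delta_rot":[[0,0,0],[0,0,0],[0,0,0]],"gripper":[-1,-1,-1]}'; python3 -m jog '{"dp":[[-0.8,0,0.6],[-0.8,0,0.6],[-0.8,0,0.6]],"delta_rot":[[0,0,0],[0,0,0],[0,0,0]],"gripper":[-1,-1,-1]}'; python3 -m jog '{"dp":[[-0.8,0,0.6],[-0.8,0,0.6],[-0.8,0,0.6]],"delta_rot":[[0,0,0],[0,0,0],[0,0,0]],"gripper":[-1,-1,-1]}'
```

```text
time: 20.75
position: [0.501, -0.0911, 0.0594]
tool_rot: [-0.025, 0.906, -0.012, -0.421]
ft_force: [0.9, 0.1, 4.3]
grip_width: 0.0398
grip_force: 34.9
time: 21.05
position: [0.5011, -0.0911, 0.0594]
tool_rot: [-0.025, 0.906, -0.012, -0.422]
ft_force: [0.3, -0.2, 7.3]
grip_width: 0.0398
grip_force: 34.9
time: 21.35
position: [0.5011, -0.0911, 0.0594]
tool_rot: [-0.025, 0.906, -0.012, -0.422]
ft_force: [2.1, -0.1, 10.5]
grip_width: 0.0397
grip_force: 34.9
```

```bash
python3 -m jog '{"dp":[[1,0,-0.8],[1.6,0,-1.3],[1.6,0,-1.3],[1.6,0,-1.3],[1.6,0,-1.3],[1.6,0,-1.3],[1.6,0,-1.3],[1.6,0,-1.3],[1.6,0,-1.3],[1.6,0,-1.3]],"delta_rot":[[0,0,0],[0,0,0],[0,0,0],[0,0,0],[0,0,0],[0,0,0],[0,0,0],[0,0,0],[0,0,0],[0,0,0]],"gripper":[-1,-1,0,0.15,0.3,0.6,1,1,1,1]}'; python3 -m jog '{"dp":[[0,0,-5],[0,0,-15],[0,0,-30],[0,0,-50],[0,0,-75],[0,0,-100],[0,0,-125],[0,0,-145],[0,0,-160],[0,0,-165],[0,0,-165]],"delta_rot":[[0,0,0],[0,0,0],[0,0,0],[0,0,0],[0,0,0],[0,0,0],[0,0,0],[0,0,0],[0,0,0],[0,0,0],[0,0,0]],"gripper":[1,1,1,1,1,1,1,1,1,1,1]}'
python3 - <<'E'
from h import *
o=robot.get_obs(); im=robot.camera("wrist"); cv2.imwrite("pics/w5.png",im[:,:,::-1]); np.save("o5.npy",o,allow_pickle=True)
# expected meter at
print(w2px("wrist",[(.503,-.09,.114),(.503,-.09,.004)],o),robot.search_frame("tipped","wrist"))
im=robot.camera("top"); cv2.imwrite("pics/top2.png",im[:,:,::-1]);print(robot.search_frame("tipped","top"))
go([.503,-.09,.20],Rdown(93))
go([.503,-.09,.20],Rdown(-87))
E
```

```text
time: 22.35
position: [0.5011, -0.091, 0.0587]
tool_rot: [-0.025, 0.907, -0.012, -0.421]
ft_force: [-0.3, 0.7, 0.2]
grip_width: 0.0847
grip_force: 0.0
time: 23.45
position: [0.6277, -0.084, 0.1656]
tool_rot: [-0.025, 0.907, -0.012, -0.42]
ft_force: [-0.2, -0.3, 0.1]
grip_width: 0.0872
grip_force: 0.0
[[317.20374354 147.57650824]
 [317.02059088 206.96927458]] [{'rect': [293.2, 135.0, 338.0, 218.8], 'score': 0.93}]
[{'rect': [347.2, 245.1, 366.6, 263.1], 'score': 0.82}]
t 23.65 pos [ 0.6262 -0.084   0.1646] q [-0.212, 1.039, 0.794, -0.243, 2.15, -1.88]
dp [106.5, 0.8, 71.7] rot [-0.6816, -0.6806, 1.4641]
t 23.65 pos [ 0.6262 -0.084   0.1646] q [-0.212, 1.039, 0.794, -0.243, 2.15, -1.88]
dp [106.5, 0.8, 71.7] rot [0.6801, -0.6811, -1.4587]
```

View pics/w5.png

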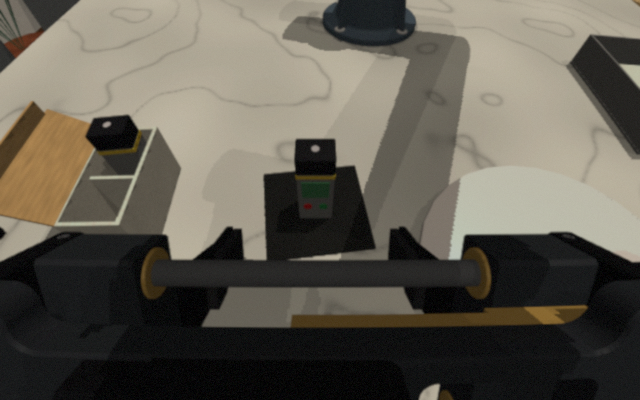

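The wrist view shows the meter standing upright alone on the mat, with its top dot at (315,148) and foot at about row 217. Next is the top-down regrasp.

Run:
```python
from h import *
o=np.load("o5.npy",allow_pickle=True).item()
print(px2w("wrist",[(315.5,148)],.114,o))
a=cv2.imread("pics/top2.png")[235:275,335:380]; b=a.astype(int)
# white dot on head
g=a.min(2); ys,xs=np.where(g>90); 
m=(a.max(2)<60)
print(g.max(), [(x+335,y+235) for y,x in zip(*np.where((g>g[10:28,12:32].max()*0.8)))][:12])
go([.503,-.089,.25],Rdown(93))
```

```text
[[ 0.50364759 -0.09163226  0.114     ]]
130 [(np.int64(377), np.int64(235)), (np.int64(378), np.int64(235)), (np.int64(379), np.int64(235)), (np.int64(377), np.int64(236)), (np.int64(378), np.int64(236)), (np.int64(379), np.int64(236)), (np.int64(377), np.int64(237)), (np.int64(378), np.int64(237)), (np.int64(379), np.int64(237)), (np.int64(378), np.int64(238)), (np.int64(379), np.int64(238)), (np.int64(378), np.int64(239))]
t 23.65 pos [ 0.6262 -0.084   0.1646] q [-0.212, 1.039, 0.794, -0.243, 2.15, -1.88]
dp [144.7, 1.8, 39.5] rot [-0.6816, -0.6806, 1.4641]
```

```bash
python3 -m jog '{"dp":[[11,0,-3],[24,0,-5],[37,0,-3],[50,0,1],[63,0,6],[76,0,11],[89,0,16],[102,0,21],[115,1,26],[127,1,32],[137,1,36],[145,1,39]],"delta_rot":[[-0.055,-0.055,0.119],[-0.114,-0.114,0.244],[-0.171,-0.171,0.366],[-0.228,-0.228,0.488],[-0.285,-0.285,0.61],[-0.342,-0.342,0.732],[-0.399,-0.399,0.854],[-0.456,-0.456,0.976],[-0.513,-0.513,1.098],[-0.57,-0.57,1.22],[-0.627,-0.627,1.342],[-0.682,-0.681,1.464]],"gripper":[1,1,1,1,1,1,1,1,1,1,1,1]}'; python3 -m jog '{"dp":[[0,0,0],[0,0,0],[0,0,0]],"delta_rot":[[0,0,0],[0,0,0],[0,0,0]],"gripper":[1,1,1]}'
python3 - <<'E'
from h import *
o=robot.get_obs(); im=robot.camera("wrist"); cv2.imwrite("pics/w6.png",im[:,:,::-1]); np.save("o6.npy",o,allow_pickle=True)
print(w2px("wrist",[(.5036,-.0916,.114)],o))
go([.5036,-.0916,.083],Rdown(93))
E
```

```text
time: 24.85
position: [0.5021, -0.0899, 0.2511]
tool_rot: [0.69, 0.723, 0.001, 0.002]
ft_force: [0.1, -0.1, 0.1]
grip_width: 0.0872
grip_force: 0.0
time: 25.15
position: [0.5048, -0.0904, 0.2506]
tool_rot: [0.688, 0.726, 0.001, 0.001]
ft_force: [0.1, 0.3, -0.7]
grip_width: 0.0874
grip_force: 0.0
[[312.61194107 187.71840516]]
t 25.2 pos [ 0.5049 -0.0905  0.2504] q [-0.396, 0.341, 1.678, 0.001, 1.121, -0.45]
dp [-1.0, -1.7, 167.4] rot [0.0021, 0.0002, 0.0012]
```

View pics/w6.png

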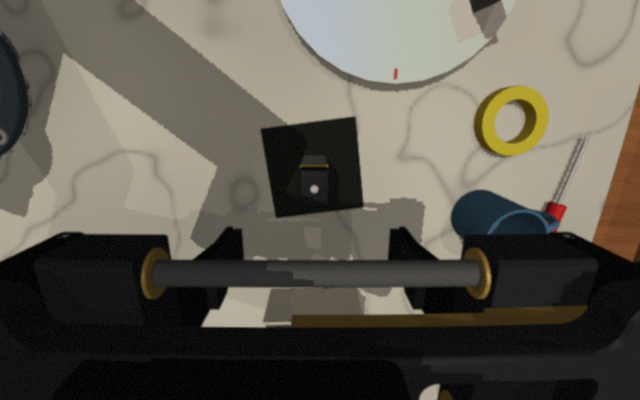

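The wrist view shows the head's dot at (314,188), centred between the fingers. I'll descend and grip across the 30 mm faces.

```bash
python3 -m jog '{"dp":[[0,0,15],[0,0,38],[0,0,64],[0,0,90],[-1,0,113],[-1,0,132],[-1,0,147],[-1,0,158],[-1,0,165],[-1,0,168],[-1,0,168],[-1,0,168]],"delta_rot":[[0,0,0],[0,0,0],[0,0,0],[0,0,0],[0,0,0],[0,0,0],[0,0,0],[0,0,0],[0,0,0],[0,0,0],[0,0,0],[0,0,0]],"gripper":[1,1,1,1,1,1,1,1,1,1,1,1]}'; python3 -m jog '{"dp":[[0,0,0],[0,0,0],[0,0,0],[0,0,0],[0,0,0],[0,0,0],[0,0,0],[0,0,0],[0,0,0]],"delta_rot":[[0,0,0],[0,0,0],[0,0,0],[0,0,0],[0,0,0],[0,0,0],[0,0,0],[0,0,0],[0,0,0]],"gripper":[0.2,0,-0.15,-0.2,-0.25,-1,-1,-1,-1]}' 30
```

```text
time: 26.4
position: [0.5048, -0.0911, 0.0833]
tool_rot: [0.688, 0.725, 0.001, 0.002]
ft_force: [0.8, -0.0, -0.2]
grip_width: 0.0871
grip_force: 0.0
time: 27.3
position: [0.5043, -0.0909, 0.0828]
tool_rot: [0.688, 0.725, 0.001, 0.001]
ft_force: [0.0, 0.5, -0.1]
grip_width: 0.0297
grip_force: 29.9
```

```bash
python3 -m jog '{"dp":[[0,0,-4],[0,0,-14],[0,0,-30],[0,0,-50],[0,0,-72],[0,0,-95],[0,0,-118],[0,0,-138],[0,0,-155],[0,0,-166],[0,0,-170],[0,0,-170]],"delta_rot":[[0,0,0],[0,0,0],[0,0,0],[0,0,0],[0,0,0],[0,0,0],[0,0,0],[0,0,0],[0,0,0],[0,0,0],[0,0,0],[0,0,0]],"gripper":[-1,-1,-1,-1,-1,-1,-1,-1,-1,-1,-1,-1]}'
python3 - <<'E'
from h import *
go([.55,-.25,.253],Rdown(93))
E
```

```text
time: 28.5
position: [0.5039, -0.0909, 0.2532]
tool_rot: [0.688, 0.725, 0.001, 0.001]
ft_force: [0.3, -0.0, -1.6]
grip_width: 0.0298
grip_force: 29.9
t 28.5 pos [ 0.5039 -0.0909  0.2532] q [-0.397, 0.336, 1.677, 0.001, 1.125, -0.45]
dp [-161.3, 37.7, 0.5] rot [0.0031, 0.0009, 0.0001]
```

```bash
python3 -m jog '{"dp":[[-6,1,0],[-18,4,0],[-36,8,0],[-56,13,0],[-78,18,0],[-100,23,0],[-121,28,0],[-139,32,0],[-152,35,0],[-159,37,0],[-161,38,0],[-161,38,0]],"delta_rot":[[0,0,0],[0,0,0],[0,0,0],[0,0,0],[0,0,0],[0,0,0],[0,0,0],[0,0,0],[0,0,0],[0,0,0],[0,0,0],[0,0,0]],"gripper":[-1,-1,-1,-1,-1,-1,-1,-1,-1,-1,-1,-1]}'
python3 - <<'E'
from h import *
o=robot.get_obs(); im=robot.camera("wrist"); np.save("o7.npy",o,allow_pickle=True)
c=(.5185,-.3135); a=np.radians(3); X=np.array([np.cos(a),np.sin(a)]);Y=np.array([-X[1],X[0]])
P=[]
for sx,sy in((-1,-1),(1,-1),(1,1),(-1,1)): P.append(np.r_[np.array(c)+sx*.068*X+sy*.034*Y,.08])
P.append(np.r_[np.array(c)+.033*X,.006])
uv=w2px("wrist",P,o); print(o["position"],uv.round(1).tolist())
b=im[:,:,::-1].copy()
for p in uv: cv2.drawMarker(b,tuple(int(round(v)) for v in p),(255,0,255),cv2.MARKER_CROSS,7,1)
cv2.imwrite("pics/w7.png",cv2.resize(b[100:300,150:450],(800,533),interpolation=cv2.INTER_CUBIC))
E
```

```text
time: 29.7
position: [0.5502, -0.2493, 0.2528]
tool_rot: [0.688, 0.725, 0.001, 0.001]
ft_force: [0.6, 0.5, -1.4]
grip_width: 0.0295
grip_force: 29.9
[ 0.55022509 -0.24934975  0.25284861] [[231.7, 254.5], [340.4, 254.6], [341.8, 202.6], [227.1, 202.6], [312.7, 209.9]]
```

View pics/w7.png

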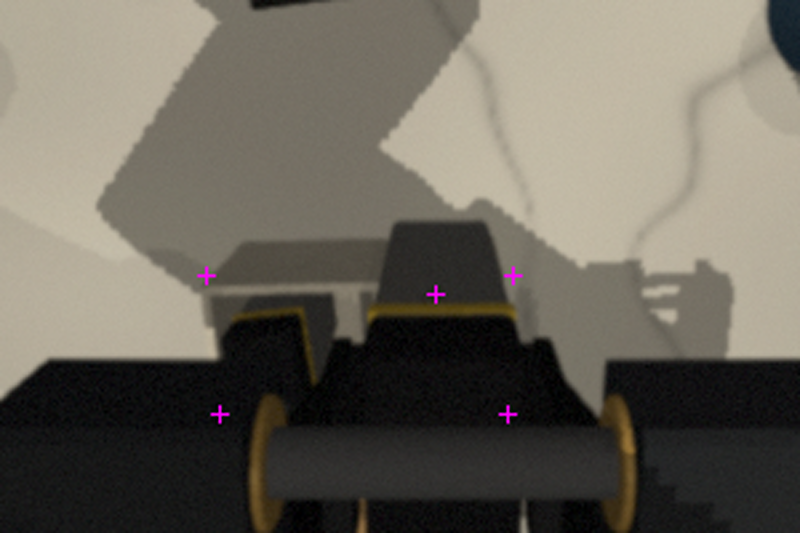

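The crop (2.67x, offset 150,100) shows the held meter over the carton. The left rim corner is at about (206,290), 14 px below my predicted mark, so the carton lies a few mm further towards −y than my model. I'll refine it from the unobstructed first pictures.

Run:
```python
from h import *
from scipy.optimize import minimize
o=np.load("o7.npy",allow_pickle=True).item()
print("wrist rim corner, divider:",px2w("wrist",[(205/2.667+150,290/2.667+100),(352/2.667+150,292/2.667+100)],.08,o).round(4).tolist())
def samp(cam,img,P):
    uv=w2px(cam,P).astype(np.float32); return cv2.remap(img,uv[:,0].reshape(-1,1),uv[:,1].reshape(-1,1),cv2.INTER_LINEAR)[:,0].astype(float)
top=cv2.imread("pics/top0.png")
# green pad on z=.006
xs=np.arange(.51,.60,.0015); ys=np.arange(-.36,-.28,.0015)
G=np.array([[x,y,.006] for y in ys for x in xs]); s=samp("top",top,G); gr=(s[:,1]-.5*(s[:,0]+s[:,2])).reshape(len(ys),len(xs))
h=gr.max()/2; m=gr>h; yy,xx=np.where(m)
cols=m.sum(0); rows=m.sum(1); cx=xs[cols>cols.max()/2]; cy=ys[rows>rows.max()/2]
print("green x",cx.min(),cx.max(),"y",cy.min(),cy.max())
# rim: brightness gradient model fit, both cameras: rim strip bright vs outside/inside
def score(p,cam,img):
    c=p[:2];a=p[2];X=np.array([np.cos(a),np.sin(a)]);Y=np.array([-X[1],X[0]]);t=np.linspace(-.9,.9,60)
    def line(fx,fy,n): return np.c_[np.array([c+u*X+v*Y for u,v in zip(fx*np.ones(n),fy*np.ones(n))]),np.full(n,.08)]
    S=0
    g=img.min(2).astype(np.float32)
    segs=[(t*.066,.032,0,1),(t*.066,-.032,0,-1),(.066,t*.032,1,0),(-.066,t*.032,-1,0),(0*t,t*.028,1,0)]
    for fx,fy,dx,dy in segs:
        if dy==-1: continue
        on=samp(cam,g,line(fx,fy,60)); out=samp(cam,g,line(fx+dx*.006,fy+dy*.006,60)); inn=samp(cam,g,line(fx-dx*.006,fy-dy*.006,60))
        S+=(on-.5*out-.5*inn).mean()
    return -S
for cam,f in(("top",top),("scene",cv2.imread("pics/scene0.png"))):
    best=min((score((x,y,a),cam,f),x,y,a) for x in np.arange(.507,.53,.002) for y in np.arange(-.326,-.303,.002) for a in (0,.03,.06,.09))
    r=minimize(score,best[1:],args=(cam,f),method="Nelder-Mead",options=dict(xatol=1e-4,fatol=.01)); print(cam,r.x.round(4),r.fun)
```

```text
wrist rim corner, divider: [[0.4483, -0.2909, 0.08], [0.5141, -0.2883, 0.08]]
green x 0.5309999999999993 0.5699999999999978 y -0.33299999999999996 -0.30599999999999994Traceback (most recent call last):
  File "<stdin>", line 27, in <module>
  File "<stdin>", line 27, in <genexpr>
  File "<stdin>", line 23, in score
  File "<stdin>", line 6, in samp
  File "h.py", line 18, in w2px
    m,Rw,o=pose(name,obs); P=np.array(P,float).reshape(-1,3)
           ~~~~^^^^^^^^^^
  File "h.py", line 10, in pose
    m=robot.camera_model(name)
ValueError: time passes only in moves, steps and waits
```

```bash
sed -i 's/^def pose/import functools\n@functools.lru_cache\ndef cm(n): return robot.camera_model(n)\ndef pose/; s/m=robot.camera_model(name)/m=cm(name)/' h.py
python3 - <<'E'
from h import *
from scipy.optimize import minimize
def samp(cam,img,P):
    uv=w2px(cam,P).astype(np.float32); return cv2.remap(img,uv[:,0].reshape(-1,1),uv[:,1].reshape(-1,1),cv2.INTER_LINEAR).ravel().astype(float)
t=np.linspace(-.9,.9,60)
def score(p,cam,g,d=.006):
    c=p[:2];a=p[2];X=np.array([np.cos(a),np.sin(a)]);Y=np.array([-X[1],X[0]])
    L=lambda fx,fy:np.c_[c+np.outer(fx*np.ones(60),X)+np.outer(fy*np.ones(60),Y),np.full(60,.08)]
    S=0
    for fx,fy,dx,dy in [(t*.066,.032,0,1),(.066,t*.032,1,0),(-.066,t*.032,-1,0),(0,t*.028,1,0)]:
        S+=(samp(cam,g,L(fx,fy))-.5*samp(cam,g,L(fx+dx*d,fy+dy*d))-.5*samp(cam,g,L(fx-dx*d,fy-dy*d))).mean()
    return -S
for cam in("top","scene"):
    g=cv2.imread(f"pics/{cam}0.png").min(2).astype(np.float32)
    best=min((score((x,y,a),cam,g),x,y,a) for x in np.arange(.507,.53,.002) for y in np.arange(-.326,-.303,.002) for a in (0,.03,.06,.09))
    r=minimize(score,best[1:],args=(cam,g),method="Nelder-Mead",options=dict(xatol=1e-4,fatol=.01)); p=r.x; print(cam,p.round(4),r.fun, "cell",p[:2]+.033*np.array([np.cos(p[2]),np.sin(p[2])]))
go([.55,-.315,.24],Rdown(93))
E
```

```text
top [ 0.5174 -0.3162  0.0716] -102.85603841145834 cell [ 0.55029673 -0.31379216]
scene [ 0.5161 -0.3163  0.0879] -55.36888020833334 cell [ 0.54900857 -0.31342411]
t 29.75 pos [ 0.5501 -0.2489  0.2529] q [-0.611, 0.466, 1.454, 0.001, 1.22, -0.664]
dp [-66.0, -3.6, 12.9] rot [0.002, -0.0002, 0.0007]
```

```bash
python3 -m jog '{"dp":[[-6,0,0],[-18,-1,0],[-32,-2,0],[-46,-3,0],[-57,-3,0],[-63,-4,0],[-65,-4,0],[-65,-4,0],[-65,-4,0]],"delta_rot":[[0,0,0],[0,0,0],[0,0,0],[0,0,-0.01],[0,0,-0.02],[0,0,-0.02],[0,0,-0.02],[0,0,-0.02],[0,0,-0.02]],"gripper":[-1,-1,-1,-1,-1,-1,-1,-1,-1]}'; python3 -m jog '{"dp":[[0,0,6],[0,0,18],[0,0,32],[0,0,46],[0,0,60],[0,0,74],[0,0,86],[0,0,95],[0,0,100],[0,0,100],[0,0,100]],"delta_rot":[[0,0,0],[0,0,0],[0,0,0],[0,0,0],[0,0,0],[0,0,0],[0,0,0],[0,0,0],[0,0,0],[0,0,0],[0,0,0]],"gripper":[-1,-1,-1,-1,-1,-1,-1,-1,-1,-1,-1]}'
python3 - <<'E'
from h import *
go([.5497,-.3142,.090],Rdown(94))
E
```

```text
time: 30.65
position: [0.5496, -0.3143, 0.2529]
tool_rot: [0.681, 0.732, 0.001, 0.001]
ft_force: [0.1, -0.5, -1.3]
grip_width: 0.0295
grip_force: 29.9
time: 31.75
position: [0.5503, -0.3151, 0.1534]
tool_rot: [0.681, 0.732, 0.001, 0.002]
ft_force: [0.1, -0.4, -0.7]
grip_width: 0.0299
grip_force: 29.9
t 31.75 pos [ 0.5503 -0.3151  0.1534] q [-0.697, 0.618, 1.475, 0.001, 1.045, -0.77]
dp [1.0, -0.8, 63.4] rot [0.0032, 0.0013, 0.0027]
```

```bash
python3 -m jog '{"dp":[[0,0,4],[0,0,10],[0,0,16],[0,0,20],[0,0,20]],"delta_rot":[[0,0,0],[0,0,0],[0,0,0],[0,0,0],[0,0,0]],"gripper":[-1,-1,-1,-1,-1]}'; python3 -m jog '{"dp":[[0,0,5],[0,0,12],[0,0,20],[0,0,28],[0,0,35],[0,0,40],[0,0,42],[0,0,42],[0,0,42]],"delta_rot":[[0,0,0],[0,0,0],[0,0,0],[0,0,0],[0,0,0],[0,0,0],[0,0,0],[0,0,0],[0,0,0]],"gripper":[-1,-1,-1,-1,-1,-1,-1,-1,-1]}'
```

```text
time: 32.25
position: [0.5495, -0.3144, 0.132]
tool_rot: [0.681, 0.732, 0.001, 0.0]
ft_force: [-0.0, 0.0, -1.2]
grip_width: 0.0295
grip_force: 29.9
time: 33.15
position: [0.5503, -0.315, 0.0912]
tool_rot: [0.681, 0.732, 0.001, 0.001]
ft_force: [-0.3, 0.5, -0.6]
grip_width: 0.0298
grip_force: 29.9
```

```bash
python3 -m jog '{"dp":[[0,0,1],[0,0,2],[0,0,3],[0,0,4],[0,0,4]],"delta_rot":[[0,0,0],[0,0,0],[0,0,0],[0,0,0],[0,0,0]],"gripper":[-1,-1,-1,-1,-1]}'; python3 -m jog '{"dp":[[0,0,1],[0,0,1],[0,0,1]],"delta_rot":[[0,0,0],[0,0,0],[0,0,0]],"gripper":[-1,-1,-1]}'
```

```text
time: 33.65
position: [0.5501, -0.3148, 0.0869]
tool_rot: [0.681, 0.732, 0.001, 0.001]
ft_force: [-0.8, 0.1, -1.8]
grip_width: 0.0299
grip_force: 29.9
time: 33.95
position: [0.5501, -0.3148, 0.086]
tool_rot: [0.681, 0.732, 0.001, 0.001]
ft_force: [0.1, 0.5, -0.7]
grip_width: 0.0297
grip_force: 29.9
```

```bash
python3 -m jog '{"dp":[[0,0,1],[0,0,1],[0,0,1]],"delta_rot":[[0,0,0],[0,0,0],[0,0,0]],"gripper":[-1,-1,-1]}'; python3 -m jog '{"dp":[[0,0,1],[0,0,1],[0,0,1]],"delta_rot":[[0,0,0],[0,0,0],[0,0,0]],"gripper":[-1,-1,-1]}'
```

```text
time: 34.25
position: [0.5501, -0.3148, 0.085]
tool_rot: [0.681, 0.732, 0.001, 0.001]
ft_force: [-0.3, -0.4, -0.9]
grip_width: 0.0297
grip_force: 29.9
time: 34.55
position: [0.5502, -0.315, 0.0847]
tool_rot: [0.681, 0.732, 0.001, 0.001]
ft_force: [-1.6, 1.3, 5.1]
grip_width: 0.0296
grip_force: 29.9
```

```bash
python3 -m jog '{"dp":[[0,0,-0.5],[0,0,-0.5],[0,0,-0.5],[0,0,-0.5],[0,0,-0.5],[0,0,-0.5],[0,0,-0.5]],"delta_rot":[[0,0,0],[0,0,0],[0,0,0],[0,0,0],[0,0,0],[0,0,0],[0,0,0]],"gripper":[-1,-0.25,-0.15,-0.05,0,0,0]}'; python3 -m jog '{"dp":[[0,0,-4],[0,0,-14],[0,0,-30],[0,0,-50],[0,0,-75],[0,0,-100],[0,0,-125],[0,0,-140],[0,0,-145],[0,0,-145]],"delta_rot":[[0,0,0],[0,0,0],[0,0,0],[0,0,0],[0,0,0],[0,0,0],[0,0,0],[0,0,0],[0,0,0],[0,0,0]],"gripper":[0,0,0,0,0,0,0,0,0,0]}'
python3 - <<'E'
from h import *
o=robot.get_obs(); im=robot.camera("wrist"); cv2.imwrite("pics/w8.png",im[:,:,::-1])
uv=w2px("wrist",[(.5501,-.315,.116),(.5501,-.315,.08)],o); print(uv, robot.search_frame("tipped","wrist"))
u,v=uv[0]; g=im[int(v)-12:int(v)+13,int(u)-14:int(u)+15].min(2).astype(float)
_,_,_,mx=cv2.minMaxLoc(g); print("dot at",mx[0]+int(u)-14,mx[1]+int(v)-12,g.max(),np.median(g))
for n in("scene",):
    robot.camera(n)
    print(n,[(d["rect"],round(d["score"],2)) for d in robot.search_frame("standing_a",n)])
print(o["grip_width"],o["ft_force"])
E
```

```text
time: 35.25
position: [0.5502, -0.3149, 0.0844]
tool_rot: [0.681, 0.732, 0.001, 0.001]
ft_force: [1.2, -0.4, -0.3]
grip_width: 0.043
grip_force: 0.0
time: 36.25
position: [0.5501, -0.315, 0.2308]
tool_rot: [0.681, 0.732, 0.001, 0.002]
ft_force: [0.2, 0.2, -0.8]
grip_width: 0.0435
grip_force: 0.0
[[313.60881022 191.85448592]
 [313.64709562 183.16899972]] [{'rect': [233.5, 1.6, 350.6, 43.1], 'score': 0.74}, {'rect': [298.4, 157.4, 335.2, 214.4], 'score': 0.6}]
dot at 315 193 99.0 16.0
scene [([413.8, 176.9, 434.3, 213.7], 0.98), ([418.3, 150.4, 444.1, 181.0], 0.85), ([375.6, 191.8, 401.0, 225.4], 0.73)]
0.04346374423535224 [ 0.22778316  0.16813963 -0.78228347]
```

```bash
python3 -c "
from rig import robot
print(robot.hand_in())"
```

```text
the job is handed in; nothing more can be done
None
```

I handed the job in at about 36 s; the verdict itself was not shown. At that point the fallen meter stood head up on the green cell floor, let go after its stand and top-down regrasp on the mat, and the other three meters were still detected on the plate.

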